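Stack the dried sample tray on its mate

ROBOT

A 6-joint arm with a two-finger parallel gripper is mounted at the origin on the work surface. World frame = base frame: x ahead of the robot, y to its left, z up, the work surface at z = 0. Lengths are in m, angles in rad, forces in N, time in s.
With the tool pointing down it reaches from about 0.275 to 1 m from the base axis. Payload 8.4 kg.
Tool frame: the origin (TCP) lies at the very end of the fingers, on their centre line; the grasp point (between the pads) lies manip.hold_point_z behind it (manip.hold_point_z is the distance from the TCP to the grasp point, in m); z points along the fingers, y is the line along which they close (so a half turn about z gives the same grasp; the last joint's range is limited). The gripper opens to 85 mm and grips with 20 to 120 N. Pads are 22 mm wide; open, the fingers measure 114 mm over their backs; the gripper's body (76 mm by 85 mm) begins 54 mm behind the grasp point. The pads swing forward as they close: fully open they stand 13 mm farther back than shut.
Start: joints at [-0.002, 0.353, 1.633, -0, 1.155, -0.002], TCP at [0.625, -0, 0.231] pointing down, gripper open.
Joint ranges: [-2.63, 2.63], [-0.92, 2.1], [0.06, 2.66], [-1.3, 4.44], [0, 2.69], [-3.02, 3.02]. Speed limits (rad/s): [2.22, 2.22, 2.79, 3.14, 3.14, 3.14].

INTERFACE

Orientations are given as a rotation vector (axis times angle).
In Python, from cell import manip, vision, ticket gives the robot as it stands.
- The arm moves only by the tool send_rows, never from a script. Its argument "motion" is a list that holds one entry, the list of rows, each a list of 4 numbers: the shift along the world's x, y, z in mm, then the turn about the world's z in rad. In form: [[[dx, dy, dz, yaw], ...]]. A call has 1 to 10 rows; each row shifts and turns the commanded pose from where the row before left it; what a row does not reach is not made up. A row lasts 1/12 s, in which the tool goes at most 41.7 mm and 7.16 degrees, less where a joint would pass 70% of its speed; a pose out of reach is approached as far as the arm can. A call with a gripper value outside its range is refused whole. "gripper" is the gripper's target within -1 to 1 (shut at 1, half-way at 0, fully open at -1), set as the call begins (left out, the last holds). The fingers move at their own pace and stop on an object; the grip force is fixed at half the most. Time passes only in rows, so rows that do not move let the fingers close. It gives the time, the measured TCP pose, the force, the opening and the grip force at its end, in the units of the state.
- manip.observe(): the state, without advancing time (a new reading comes with each control period).
- vision.camera(name): name is "scene" or "side" or "wrist"; returns a dict with "pixels" (400x640x3 uint8, blue, green, red), "range_z" (400x640 float32, m along the optical axis (not along the pixel's ray), 0 where there is no reading), "mtx" (3x3 intrinsics, pixels), "R" (3x3) and "t" (3): a world point X has camera coordinates R X + t. Camera axes: x right, y down, z forward; pixel columns grow to the right and rows downward; lengths in m; the calibration is good to about 2 mm. A picture is of the moment at which its call begins.
- ticket.sign_off(): hands the job in; it is judged then, once.
The state is a dict: "t": time; "q": joint angles; "qd": joint speeds; "joint_torque": joint torques, N m; "ee_pos": TCP position; "orientation": TCP orientation; "wrist_force": force on the tool from outside, world axes, zero at the start; "moment": the same for the moment, N m; "opening": finger opening in m; "grasp_force": force on a finger pad.
Only numpy, scipy, OpenCV 4.12 (cv2) and the standard library are available. Lean on these libraries where they do the work, as an engineer would, in place of code of your own. Each camera call takes 0.05 s, during which the arm holds its last target. There are 200 camera calls.

TASK

The blue sample tray standing on its end in the middle of the wire drying rack is dry: take it out and stack it, open side up, on the other blue tray, which lies on the bench with tubes in it, so that its four corner lugs are fully home in the lower tray's corner sockets. Let it down gently in the grip, do not drop it on. Leave the lower tray, its tubes and everything else where they are.

Things in the scene. Friction and masses are not known exactly. Their poses are not given: they have to be found in the camera images.
- upper_tray: the tray to be stacked: rigid blue plastic, 150 (own x) x 66 (own y) x 36 mm (own z), 0.13 to 0.21 kg, open on its +z side. Origin: centre of the floor's underside. Floor 3 mm, walls 2.5 mm thick. At the start it stands on end in the rack's middle slot, own x up, own y along the rack's x, open side to the rack's +y. It also stands steadily on end on the bench, or flat on its lugs
- upper_lug (a point): tip of one of the four tapered round lugs under upper_tray, at x 66.5, y 24.5, z -8 mm in its frame; the others at x = +-66.5, y = +-24.5. Each lug is 8 mm long, 9 mm thick at the root, 5.6 mm at the tip
- upper_rim (a point): centre of upper_tray's open top, 36 mm from its origin along its z; axes as the tray's. The centre of mass lies about 12 mm from the origin, on the same line. Both trays are the same when turned half round about z
- lower_tray: the tray to stack on: a loose blue tray of the same make, 0.24 to 0.39 kg, lying open side up on its lugs, with three tubes in it that stay below the rim. Origin at the centre of its floor's underside, 8 mm above the bench; x along its 150 mm side. With the upper tray home, rim touches floor: the upper origin is 36 mm above this one, long sides parallel, either way round
- lower_socket (a point): centre of the mouth of one of the lower tray's four corner sockets, 12 x 12 mm square, 33 mm deep, at x 66.5, y 24.5, z 36 mm in its frame (44 mm above the bench); the others at x = +-66.5, y = +-24.5. A lug has 1.5 mm play to each side
- drying_rack: fixed wire drying rack on a white drip tray, 130 (own x) x 260 (own y) x 16 mm; origin: centre of its underside. Trays stand on its floor, 12 mm up, in slots at y = -75, 0, 75 mm between wire hoops 77 mm high (middle slot: hoops at y = +-27, 28 wide, so that lugs pass beside them). Rack and lower tray may change sides; the bench between them (x 0.42 to 0.60 m, |y| under 0.06 m) is clear
- white_tray_a: white slide-staining tray, 172 x 84 x 40 mm, standing on end in the rack's -y slot, own x up, own z to the rack's +y (origin: centre of its floor's underside), top 184 mm above the bench; to be left standing. Between the two white trays 111 mm are free at the top, the blue tray in the middle
- white_tray_b: the same, in the rack's +y slot
- tube0: capped blood tube, 100 mm long (own x), 15 mm thick, lying in the lower tray between its low ribs; origin on its underside at mid-length
- tube1: the same, middle lane
- tube2: the same, third lane
- tip_box: bystander: pipette tip box, red base and clear lid, 85 x 125 x 78 mm, origin at the centre of its underside
- slide_box: bystander: carton of slides, white and blue, 82 x 105 x 36 mm, origin at the centre of its underside
- stain_bottle: bystander: amber bottle with black cap, 60 mm thick, 125 mm high, origin at the centre of its underside
- pipette: bystander: blue pipette lying flat, 210 mm long (own x), 22 mm thick, origin under its middle

How it is judged:
By the outcome, as a careful person would: the job done as asked, in the order asked, and still so for the second after the job is handed in, with the robot touching nothing.
It also fails if it takes over 56 s, if anything falls off the work surface, if the arm or the gripper's body presses on something with over 40 N, if the wrist force passes 120 N, or if a joint passes its speed limit or range.

## Working session

There is one attempt and no reset: what is moved stays moved. The work goes in short steps, Python scripts to look and compute and a tool call to move; the robot and the scene stay as the last step left them, time stands still between calls to the robot, and variables do not carry over. Pictures are saved under pics/ and viewed, at most 10 in all, crops included, and the job is handed in when it is done.

Besides the shell and the picture viewer there is one more tool, called after "Emit:" as a command line: name --argument value ..., lists and objects as JSON in quotes. send_rows: Moves the arm, as the interface text tells. Its arguments: {"type":"object","properties":{"motion":{"type":"array"},"gripper":{"type":"number"}},"required":["motion"]}

```bash
ls; mkdir -p pics
python3 - <<'E'
from cell import manip, vision
import cv2,numpy as np
print(manip.observe(), manip.hold_point_z)
for n in ("scene","side"):
    c=vision.camera(n); cv2.imwrite(f"pics/{n}0.png",c["pixels"]); np.savez(f"{n}0.npz",**c)
    print(n,c["mtx"].tolist(),(-c["R"].T@c["t"]).round(3),c["R"].round(2).tolist())
E
```

```text
pics
{'t': 0.0, 'q': array([-2.39664087e-03,  3.53622517e-01,  1.63413652e+00, -4.37112934e-05,
        1.15518150e+00, -2.36382515e-03]), 'qd': array([-0.00109597, -0.00102769, -0.00090238,  0.00031742,  0.00080529,
        0.00027459]), 'joint_torque': array([-2.03471049e-03, -6.05236173e+01, -3.42063046e+01, -2.62302356e-04,
        9.48130677e-03,  3.61521288e-06]), 'ee_pos': array([ 6.24530319e-01, -1.04780813e-05,  2.30576660e-01]), 'orientation': array([-2.22080241e+00, -2.22076879e+00,  1.53761714e-03]), 'wrist_force': array([0.23160011, 0.64680228, 0.30424722]), 'moment': array([-0.01600928, -0.03957034, -0.00435175]), 'grasp_force': 0.0, 'opening': 0.08544458206468429} 0.0187
scene [[418.4050225870314, 0.0, 320.62399895670353], [0.0, 418.4050225870314, 205.33373066141698], [0.0, 0.0, 1.0]] [ 1.364 -0.25   1.017] [[0.31, 0.95, 0.0], [0.71, -0.23, -0.66], [-0.63, 0.21, -0.75]]
side [[441.9670898964266, 0.0, 321.31495871769283], [0.0, 441.9670898964266, 201.07862706925795], [0.0, 0.0, 1.0]] [ 0.47  -0.773  1.056] [[0.99, -0.17, 0.01], [-0.12, -0.77, -0.63], [0.11, 0.62, -0.78]]
```

View pics/scene0.png

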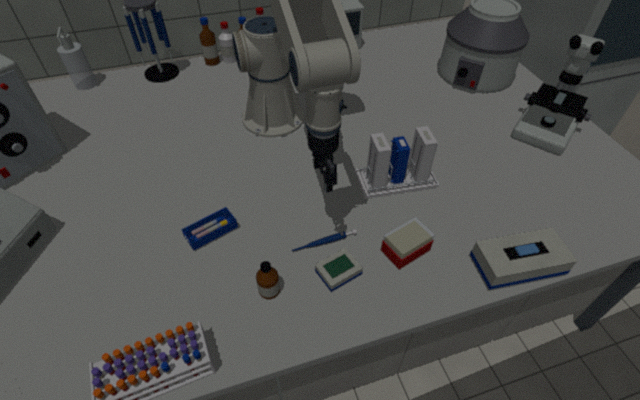

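View pics/side0.png

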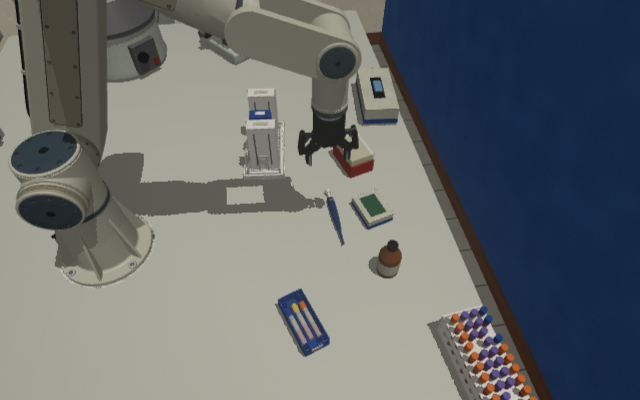

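The scene view shows the blue tray on end at (399,160) in the rack between the white ones, with the lower tray at (210,229). In the side view the lower tray is at (303,322) and the top of the standing one at (260,114). Next I'll measure both from depth.

```bash
cat > h.py <<'E'
import numpy as np, cv2
def cloud(c):
    h,w=c["range_z"].shape; v,u=np.mgrid[:h,:w]; K=c["mtx"]; z=c["range_z"]
    P=np.stack([(u-K[0,2])/K[0,0]*z,(v-K[1,2])/K[1,1]*z,z],-1)
    return (P-c["t"])@c["R"], z>0          # R^T (p-t)
def blue(c,lo=(100,120,30),hi=(130,255,255)):
    return cv2.inRange(cv2.cvtColor(c["pixels"],cv2.COLOR_BGR2HSV),lo,hi)>0
def rect(p):
    (cx,cy),(a,b),t=cv2.minAreaRect((p[:,:2]*1000).astype(np.float32))
    if a<b: a,b,t=b,a,t+90
    return np.round([cx,cy,a,b,(t+90)%180-90],1)
E
python3 - <<'E'
from h import *
for n in("scene","side"):
    c=dict(np.load(f"{n}0.npz")); P,ok=cloud(c); b=blue(c)&ok
    x,y,z=P[...,0],P[...,1],P[...,2]
    near=(x>.2)&(x<.9)&(abs(y)<.45)
    print(n)
    m=b&near&(y<-.05)&(x<.62)&(z>.03)&(z<.06); q=P[m]; print("lower rim",m.sum(),rect(q),np.percentile(q[:,2],[5,50,95]).round(3))
    m=b&near&(y>.05)&(z>.06)&(z<.175); q=P[m]; print("upper",m.sum(),q.min(0).round(3),q.max(0).round(3))
    m&=(z>.155); q=P[m]; print("upper top",m.sum(),rect(q))
    m=ok&near&(y>.05)&(z>.178)&(z<.19)&(c["pixels"].min(-1)>70); q=P[m]; 
    for s in (0,1):
        k=q[(q[:,1]>np.median(y[b&near&(y>.05)&(z>.155)]))==bool(s)]
        if len(k)>5: print("white",s,len(k),rect(k),k.mean(0).round(3))
    m=ok&near&(y>.05)&(z>.006)&(z<.025)&(x<.7); q=P[m]; print("rack floor",len(q),rect(q))
E
```

```text
scene
lower rim 420 [ 512.7 -320.5  149.4   71.1  -72.1] [0.031 0.038 0.045]
upper 509 [0.439 0.284 0.06 ] [0.507 0.333 0.166]
upper top 139 [471.5 308.1  66.   41.8  -8. ]
white 0 263 [467.1 237.4  92.5  42.5  -7.7] [0.469 0.237 0.183]
white 1 255 [481.5 388.8  91.2  43.2  -7. ] [0.485 0.387 0.184]
rack floor 1016 [433.3 247.5 454.7 399.3   0.6]
side
lower rim 298 [ 510.2 -319.2  150.2   64.7  -71. ] [0.032 0.042 0.046]
upper 132 [0.436 0.292 0.13 ] [0.501 0.374 0.166]
upper top 130 [468.9 315.3  64.6  41.6  -5.2]
white 0 309 [465.4 240.4  88.9  45.5  -6.9] [0.466 0.238 0.184]
white 1 254 [480.8 390.3  89.9  47.5  -7.2] [0.48  0.388 0.184]
rack floor 760 [451.2 247.8 496.1 388.   -1. ]
```

Emit:
send_rows --motion '[[[0,0,40,0],[0,0,40,0],[-20,35,10,-0.055],[-20,35,0,-0.055],[-25,35,0,0],[-30,35,0,0],[-30,35,0,0],[-30,35,0,0],[0,35,0,0],[0,0,0,0]]]'

```text
t: 0.93
ee_pos: [0.4779, 0.2385, 0.3214]
orientation: [-2.335, -2.099, -0.003]
wrist_force: [0.4, -0.3, -0.8]
opening: 0.0854
grasp_force: 0.0
```

Run:
```python
from h import *
from cell import manip, vision
s=manip.observe();print(s["t"],s["ee_pos"],s["orientation"])
c=vision.camera("wrist"); np.savez("w1.npz",**c); cv2.imwrite("pics/w1.png",c["pixels"]); print((-c["R"].T@c["t"]).round(3),c["R"].round(2).tolist())
```

```text
0.9333 [0.47790836 0.2385339  0.32142815] [-2.33531581 -2.09880022 -0.00279594]
[0.485 0.309 0.464] [[0.99, -0.11, -0.0], [-0.1, -0.96, 0.27], [-0.03, -0.27, -0.96]]
```

View pics/w1.png

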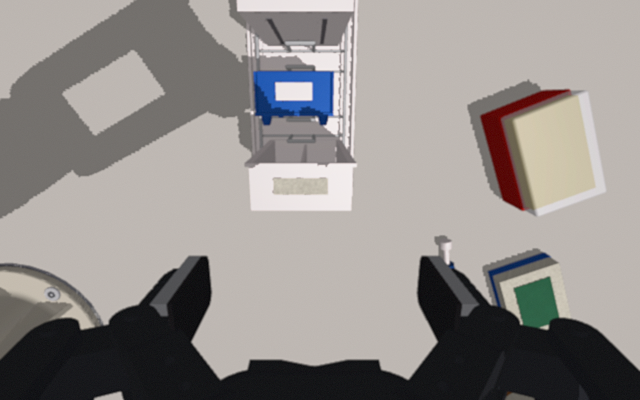

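The wrist view shows the blue end face at (294,93). Its lugs point down in the image, at (266,120) and (323,120), so the tray's floor faces world -y and its open side +y. Now I'll measure the top from this view.

Run:
```python
from h import *
c=dict(np.load("w1.npz")); P,ok=cloud(c); b=blue(c)&ok
z=P[...,2]; m=b&(P[...,1]>.25)&(z>.15)&(z<.175)&(P[...,0]<.55); q=P[m]; print(m.sum(),rect(q),np.percentile(q[:,2],[5,50,95]))
a=np.radians(-6.5); ex=np.array([np.cos(a),np.sin(a)]); ey=np.array([-ex[1],ex[0]])
d=(q[:,:2]-[.47,.31]); u=d@ex*1000; v=d@ey*1000
h,e=np.histogram(v,np.arange(-30,31,2)); print(list(zip(e[:-1],h)))
for lo in range(-16,24,4):
    k=(v>=lo)&(v<lo+4); 
    if k.sum()>3: print(lo,u[k].min().round(1),u[k].max().round(1))
g=(u>-15)&(u<15); print("mid cols v",v[g].min(),v[g].max())
# edge direction from the +y (rim) edge and -y edge
for s in (1,-1):
    pts=[]
    for l in range(-28,28,4):
        k=(u>=l)&(u<l+4)
        if k.any(): pts.append((l+2,(s*v[k]).max()*s))
    print(s,np.round(pts,1).tolist())
```

```text
2890 [467.8 311.1  64.9  42.9  -5.9] [0.16010488 0.16199294 0.16327286]
[(np.int64(-30), np.int64(0)), (np.int64(-28), np.int64(0)), (np.int64(-26), np.int64(0)), (np.int64(-24), np.int64(0)), (np.int64(-22), np.int64(7)), (np.int64(-20), np.int64(32)), (np.int64(-18), np.int64(36)), (np.int64(-16), np.int64(35)), (np.int64(-14), np.int64(108)), (np.int64(-12), np.int64(212)), (np.int64(-10), np.int64(162)), (np.int64(-8), np.int64(218)), (np.int64(-6), np.int64(162)), (np.int64(-4), np.int64(219)), (np.int64(-2), np.int64(133)), (np.int64(0), np.int64(107)), (np.int64(2), np.int64(93)), (np.int64(4), np.int64(108)), (np.int64(6), np.int64(96)), (np.int64(8), np.int64(110)), (np.int64(10), np.int64(103)), (np.int64(12), np.int64(102)), (np.int64(14), np.int64(201)), (np.int64(16), np.int64(193)), (np.int64(18), np.int64(221)), (np.int64(20), np.int64(179)), (np.int64(22), np.int64(53)), (np.int64(24), np.int64(0)), (np.int64(26), np.int64(0)), (np.int64(28), np.int64(0))]
-16 -33.5 30.3
-12 -33.6 30.2
-8 -34.3 30.2
-4 -34.1 30.1
0 -34.0 30.0
4 -33.9 29.9
8 -34.5 29.9
12 -34.3 29.7
16 -34.2 29.7
20 -35.0 29.6
mid cols v -12.760504530069896 22.348424936583935
1 [[-26.0, 22.0], [-22.0, 22.0], [-18.0, 22.1], [-14.0, 22.2], [-10.0, 22.2], [-6.0, 22.2], [-2.0, 22.2], [2.0, 22.2], [6.0, 22.3], [10.0, 22.3], [14.0, 22.4], [18.0, 21.6], [22.0, 21.6], [26.0, 21.7]]
-1 [[-26.0, -20.8], [-22.0, -19.9], [-18.0, -12.8], [-14.0, -12.8], [-10.0, -12.8], [-6.0, -12.8], [-2.0, -12.7], [2.0, -12.7], [6.0, -12.7], [10.0, -12.6], [14.0, -12.6], [18.0, -15.3], [22.0, -20.3], [26.0, -19.4]]
```

Emit:
send_rows --motion '[[[-1,35,0,0],[0,35,0,0],[0,0,0,0],[0,0,0,0],[0,0,-35,0],[0,0,-35,0],[0,0,-20,0],[0,0,0,0],[0,0,0,0]]]'

```text
t: 1.73
ee_pos: [0.4783, 0.3023, 0.2308]
orientation: [-2.341, -2.095, 0.004]
wrist_force: [0.5, 0.2, 0.9]
opening: 0.0856
grasp_force: 0.0
```

Run:
```python
from h import *
from cell import manip, vision
s=manip.observe();print(s["t"],s["ee_pos"],s["orientation"])
c=vision.camera("wrist"); cv2.imwrite("pics/w2.png",c["pixels"]); P,ok=cloud(c); b=blue(c)&ok
z=P[...,2]; m=b&(z>.15)&(z<.175)&(abs(P[...,0]-.47)<.06)&(abs(P[...,1]-.31)<.06); q=P[m]; print(m.sum(),rect(q),np.median(q[:,2]))
print(q.min(0),q.max(0))
```

```text
1.7333 [0.47828176 0.3022816  0.23076778] [-2.34131439 -2.09461058  0.00405159]
4756 [468.3 311.1  65.3  44.2  -6.2] 0.16200252752481015
[0.43454312 0.28639879 0.15043683] [0.50233883 0.33596522 0.16420194]
```

View pics/w2.png

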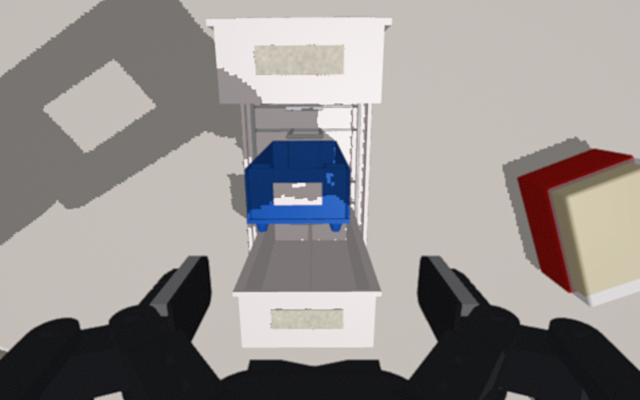

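The tray at (298,190) sits left of the finger midline at u≈315, matching the 10 mm error I computed. I'll correct that and descend.

Emit:
send_rows --motion '[[[-5,6,0,0],[-5,6.5,0,0],[0,0,0,0],[0,0,-20,0],[0,0,-20,0],[0,0,0,0],[0,0,0,0]]]'

```text
t: 2.37
ee_pos: [0.4679, 0.3163, 0.1913]
orientation: [-2.339, -2.097, 0.002]
wrist_force: [0.2, -0.8, 0.8]
opening: 0.0853
grasp_force: 0.0
```

Emit:
send_rows --motion '[[[0,-1,-20,0],[0,0,-20,0],[0,0,-20,0],[0,0,-18,0],[0,0,0,0],[0,0,0,0]]]'

```text
t: 2.87
ee_pos: [0.4687, 0.3156, 0.1141]
orientation: [-2.34, -2.096, 0.0]
wrist_force: [0.1, 0.4, 0.1]
opening: 0.0853
grasp_force: 0.0
```

Emit:
send_rows --motion '[[[0,0,0,0],[0,0,0,0],[0,0,0,0],[0,0,0,0],[0,0,0,0],[0,0,0,0],[0,0,0,0],[0,0,0,0]]]' --gripper 1

```text
t: 3.53
ee_pos: [0.4696, 0.3162, 0.1154]
orientation: [2.34, 2.096, 0.005]
wrist_force: [-0.6, 0.8, 6.6]
opening: 0.0653
grasp_force: 67.2
```

Emit:
send_rows --motion '[[[0,0,5,0],[0,0,15,0],[0,0,20,0],[0,0,20,0],[0,0,20,0],[0,0,20,0],[0,0,20,0],[0,0,20,0],[0,0,20,0],[0,0,20,0]]]'

```text
t: 4.37
ee_pos: [0.4682, 0.3151, 0.2952]
orientation: [2.34, 2.096, 0.001]
wrist_force: [0.6, -0.3, -1.9]
opening: 0.0652
grasp_force: 66.9
```

Emit:
send_rows --motion '[[[0,0,20,0],[0,0,20,0],[0,0,5,0],[0,0,0,0],[0,0,0,0]]]'

```text
t: 4.78
ee_pos: [0.4681, 0.3151, 0.3379]
orientation: [-2.34, -2.096, 0.0]
wrist_force: [-0.1, 0.2, -2.8]
opening: 0.0652
grasp_force: 66.9
```

Emit:
send_rows --motion '[[[2,-15,0,0],[2,-25,0,0],[3,-25,0,0],[3,-25,0,0],[3,-25,0,0],[3,-25,0,0.03],[3,-25,0,0.03],[3,-25,0,0.03],[0,-25,0,0.02],[0,-25,0,0]]]'

```text
t: 5.62
ee_pos: [0.4894, 0.0734, 0.3367]
orientation: [-2.219, -2.222, 0.004]
wrist_force: [0.6, -0.2, -1.6]
opening: 0.0652
grasp_force: 66.9
```

Emit:
send_rows --motion '[[[0,-5,-15,0],[0,0,-30,0],[0,0,-30,0],[0,0,-30,0],[0,0,-30,0],[0,0,-30,0],[0,0,-20,0],[0,0,-15,0],[0,0,-10,0],[0,0,0,0]]]'

```text
t: 6.45
ee_pos: [0.4882, 0.0696, 0.1257]
orientation: [-2.219, -2.219, 0.007]
wrist_force: [-0.3, -0.2, -2.5]
opening: 0.0652
grasp_force: 67.1
```

Run:
```python
from h import *
from cell import manip, vision
s=manip.observe();print(s["t"],s["ee_pos"],s["orientation"],s["wrist_force"],s["moment"])
c=vision.camera("scene"); cv2.imwrite("pics/s3.png",cv2.resize(c["pixels"][90:290,200:440],None,fx=3,fy=3)); P,ok=cloud(c); b=blue(c)&ok
q=P[b&(P[...,0]>.4)&(P[...,0]<.58)&(P[...,1]>0)&(P[...,1]<.15)]; print(len(q),q.min(0),q.max(0))
```

```text
6.45 [0.48819636 0.06958702 0.12565981] [-2.21943185 -2.21924405  0.00652864] [-0.34995333 -0.23329074 -2.5235875 ] [-0.04747171 -0.00590746 -0.0371336 ]
555 [0.45435688 0.00075774 0.02170072] [0.55051018 0.08386061 0.49118272]
```

View pics/s3.png

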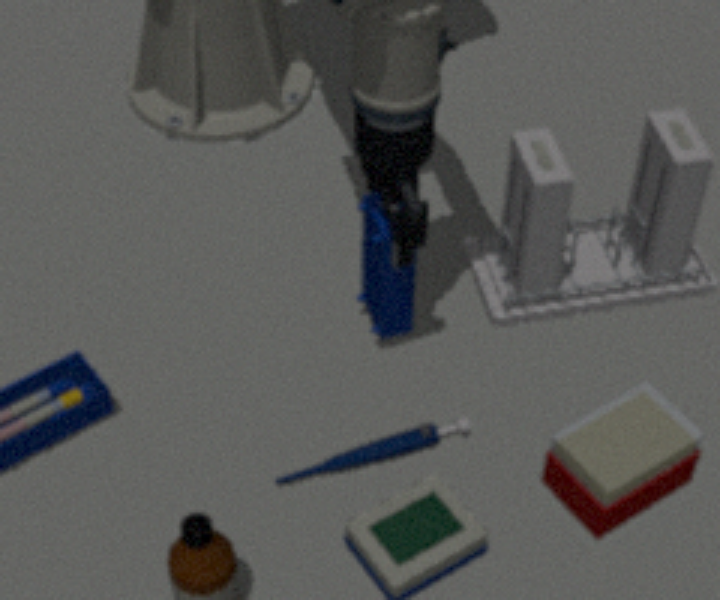

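The tray is held upright about 22 mm above the bench and clear of everything. Now I'll lower it to touch and see how stiff the contact is.

Emit:
send_rows --motion '[[[0,0,-10,0],[0,0,-8,0],[0,0,-4,0],[0,0,-2,0],[0,0,0,0]]]'

```text
t: 6.92
ee_pos: [0.4902, 0.0703, 0.1039]
orientation: [-2.221, -2.221, 0.001]
wrist_force: [0.4, -0.1, -0.8]
opening: 0.0657
grasp_force: 67.1
```

Emit:
send_rows --motion '[[[0,0,-1,0],[0,0,-1,0],[0,0,0,0]]]'

```text
t: 7.17
ee_pos: [0.4907, 0.0704, 0.1034]
orientation: [2.221, 2.221, 0.001]
wrist_force: [-3.0, -1.5, 10.2]
opening: 0.0653
grasp_force: 68.1
```

Emit:
send_rows --motion '[[[0,-4,-0.5,0],[0,-5,0,0],[0,-5,0,0],[0,-5,0,0],[0,0,0,0]]]'

```text
t: 7.58
ee_pos: [0.491, 0.0517, 0.1036]
orientation: [-2.222, -2.22, -0.003]
wrist_force: [-5.7, 3.4, 19.1]
opening: 0.0653
grasp_force: 69.1
```

```bash
cat > look.py <<'E'
import sys
from h import *
from cell import manip, vision
s=manip.observe();print(s["t"],s["ee_pos"],s["wrist_force"].round(1),s["moment"].round(2))
x0,y0=s["ee_pos"][:2]
for n in ("scene","side"):
    c=vision.camera(n); P,ok=cloud(c); b=blue(c)&ok&(abs(P[...,0]-x0)<.06)&(P[...,1]<.16)&(P[...,1]>-.2)&(P[...,2]<.25)&(P[...,2]>.003)
    q=P[b]*1000; print(n,len(q),q.min(0).round(),q.max(0).round())
    # low-y / high-y silhouette per height
    for z in range(0,170,20):
        k=(q[:,2]>=z)&(q[:,2]<z+20)
        if k.sum()>4: print("  z",z,np.percentile(q[k,1],[2,98]).round(),end="")
    print()
    if len(sys.argv)>1 and n==sys.argv[2]: cv2.imwrite(f"pics/{sys.argv[1]}.png",cv2.resize(c["pixels"][90:290,200:440],None,fx=3,fy=3))
E
python3 look.py s4 scene
```

```text
7.5833 [0.49102037 0.05169963 0.10363049] [-5.7  3.4 19.1] [1.1  1.33 0.04]
scene 427 [462.  23.   4.] [547.  80. 210.]
  z 0 [45. 80.]  z 20 [44. 79.]  z 40 [41. 76.]  z 60 [38. 75.]  z 80 [35. 71.]  z 100 [32. 67.]  z 120 [30. 64.]  z 140 [25. 43.]  z 160 [33. 38.]
side 722 [459.  23.   5.] [523.  65. 178.]
  z 0 [43. 53.]  z 20 [44. 50.]  z 40 [41. 47.]  z 60 [39. 44.]  z 80 [36. 42.]  z 100 [33. 41.]  z 120 [26. 36.]  z 140 [26. 63.]
```

View pics/s4.png

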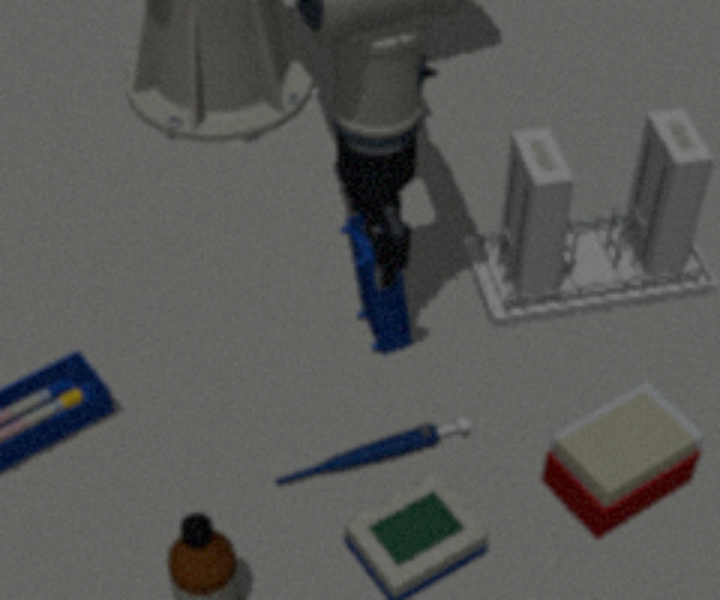

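It is pivoting as intended: the low end is still at y≈45 mm and the tray leans about 8°. I'll follow the arc.

Emit:
send_rows --motion '[[[0,-6,0,0],[0,-6,-0.5,0],[0,-6,-0.8,0],[0,-7,-1.2,0],[0,-6,-1.6,0],[0,-6,-2,0],[0,0,0,0]]]'

```text
t: 8.27
ee_pos: [0.4911, 0.0136, 0.0971]
orientation: [2.221, 2.22, 0.001]
wrist_force: [-3.9, -2.8, 14.5]
opening: 0.0655
grasp_force: 68.2
```

```bash
python3 look.py
```

```text
8.2667 [0.49112294 0.01361284 0.09712585] [-3.9 -2.8 14.5] [-0.07  0.94  0.19]
scene 360 [456. -14.   6.] [551.  80. 208.]
  z 0 [42. 79.]  z 20 [39. 76.]  z 40 [26. 66.]  z 60 [19. 56.]  z 80 [13. 46.]  z 100 [ 4. 40.]  z 120 [-13.  27.]  z 140 [-8. 16.]
side 335 [458. -15.   6.] [523.  46. 178.]
  z 0 [42. 46.]  z 20 [33. 40.]  z 40 [26. 33.]  z 60 [15. 24.]  z 80 [ 7. 14.]  z 100 [-2.  7.]  z 120 [-13.   4.]  z 140 [-7. 21.]
```

Emit:
send_rows --motion '[[[0,-6,-2,0],[0,-6,-2.5,0],[0,-6,-2.5,0],[0,-7,-3.2,0],[0,-6.5,-3.6,0],[0,-6.5,-3.8,0],[0,-6,-4,0],[0,0,0,0]]]'

```text
t: 9.03
ee_pos: [0.491, -0.0305, 0.0746]
orientation: [2.221, 2.22, 0.001]
wrist_force: [-1.9, -1.7, 5.9]
opening: 0.0656
grasp_force: 67.9
```

```bash
python3 look.py
```

```text
9.0333 [ 0.49102275 -0.03047336  0.07459842] [-1.9 -1.7  5.9] [-0.    0.31  0.13]
scene 559 [456. -57.   8.] [533.  74. 138.]
  z 0 [36. 65.]  z 20 [18. 72.]  z 40 [-1. 53.]  z 60 [-17.  34.]  z 80 [-44.  15.]  z 100 [-57.  -8.]  z 120 [-46. -36.]
side 250 [459. -57.  12.] [524.  69. 160.]
  z 0 [61. 69.]  z 100 [-56. -40.]  z 120 [-44. -29.]  z 140 [-46. -36.]
```

Emit:
send_rows --motion '[[[0,-5,-4.5,0],[0,-5,-5,0],[0,-4.5,-5,0],[0,-4.5,-5,0],[0,-4,-5,0],[0,-4,-5,0],[0,0,0,0]]]'

```text
t: 9.72
ee_pos: [0.4919, -0.0575, 0.0451]
orientation: [2.221, 2.219, 0.003]
wrist_force: [0.7, -2.0, 3.1]
opening: 0.0656
grasp_force: 63.2
```

```bash
python3 look.py
```

```text
9.7167 [ 0.49188642 -0.0574604   0.04509936] [ 0.7 -2.   3.1] [ 0.01 -0.26 -0.17]
scene 703 [456. -81.   4.] [550.  67. 241.]
  z 0 [27. 55.]  z 20 [-15.  65.]  z 40 [-40.  54.]  z 60 [-81.  12.]  z 80 [-78. -28.]
side 242 [460. -81.  34.] [524.  -5. 124.]
  z 20 [-15.  -5.]  z 40 [-20. -13.]  z 60 [-81. -73.]  z 80 [-76. -53.]  z 100 [-70. -60.]
```

Emit:
send_rows --motion '[[[0,-4,-6,0],[0,-3,-6,0],[0,-3,-6,0],[0,-3,-6,0],[0,0,0,0]]]'

```text
t: 10.23
ee_pos: [0.4906, -0.0699, 0.0203]
orientation: [2.222, 2.221, 0.0]
wrist_force: [0.5, -1.0, 2.1]
opening: 0.0653
grasp_force: 67.4
```

```bash
python3 look.py s5 side
```

```text
10.2333 [ 0.49062274 -0.06988686  0.02026996] [ 0.5 -1.   2.1] [ 0.08 -0.2  -0.11]
scene 756 [455. -92.   5.] [534.  59. 218.]
  z 0 [-1. 53.]  z 20 [-45.  57.]  z 40 [-91.  56.]  z 60 [-89. -20.]
side 245 [458. -92.  25.] [523. -31.  93.]
  z 20 [-56. -32.]  z 40 [-91. -80.]  z 60 [-87. -69.]
```

View pics/s5.png

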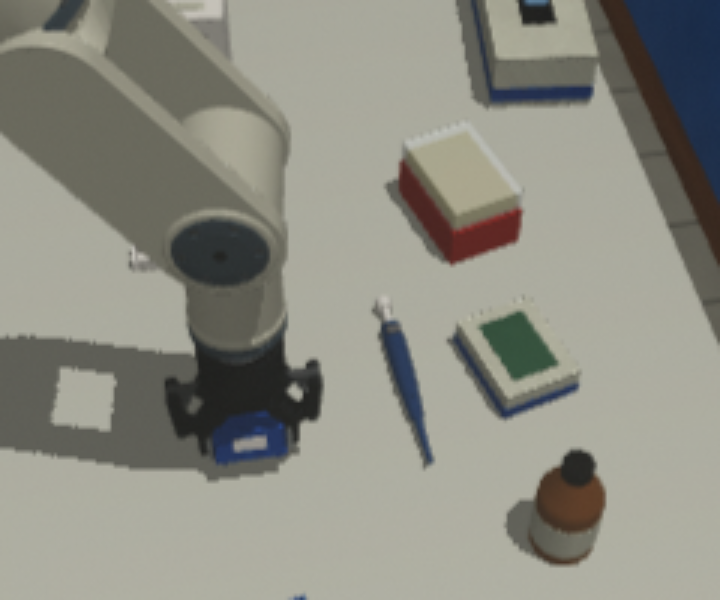

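The tray is almost flat, about 77°, still gripped, with its end at crop pixel (250,435). I'll continue down.

Emit:
send_rows --motion '[[[0,-2,-4,0],[0,-1.5,-4,0],[0,-1,-3,0],[0,0,-1,0],[0,0,0,0],[0,0,0,0]]]'

```text
t: 10.83
ee_pos: [0.4905, -0.0743, 0.0086]
orientation: [2.221, 2.221, -0.0]
wrist_force: [0.6, -0.6, 3.8]
opening: 0.0656
grasp_force: 67.7
```

```bash
python3 look.py
```

```text
10.8333 [ 0.49051246 -0.07429129  0.00855566] [ 0.6 -0.6  3.8] [ 0.42 -0.1  -0.03]
scene 784 [ 454. -101.    7.] [533.  55. 203.]
  z 0 [-36.  49.]  z 20 [-91.  53.]  z 40 [-94.  53.]  z 60 [-93. -88.]
side 234 [458. -95.  19.] [522. -40.  80.]
  z 0 [-53. -40.]  z 20 [-95. -44.]  z 40 [-94. -74.]  z 60 [-93. -77.]
```

Emit:
send_rows --motion '[[[0,0,-2,0],[0,0,-1.5,0],[0,0,0,0]]]'

```text
t: 11.18
ee_pos: [0.4906, -0.0744, 0.005]
orientation: [2.221, 2.221, -0.0]
wrist_force: [0.3, -1.9, 3.1]
opening: 0.0653
grasp_force: 67.6
```

Emit:
send_rows --motion '[[[0,0,0,0],[0,0,0,0],[0,0,0,0],[0,0,0,0],[0,0,0,0],[0,0,0,0]]]' --gripper -1

```text
t: 11.68
ee_pos: [0.4903, -0.0741, 0.005]
orientation: [-2.221, -2.221, 0.0]
wrist_force: [-1.0, -0.0, -0.0]
opening: 0.0855
grasp_force: 0.0
```

Emit:
send_rows --motion '[[[0,0,10,0],[0,0,25,0],[0,0,30,0],[0,0,30,0],[0,-10,30,0],[0,-20,20,0],[0,-20,10,0],[0,-20,0,0],[0,0,0,0]]]'

```text
t: 12.43
ee_pos: [0.4913, -0.1468, 0.1621]
orientation: [2.22, 2.218, 0.001]
wrist_force: [0.0, 0.5, -0.3]
opening: 0.0855
grasp_force: 0.0
```

```bash
cat > w.py <<'E'
import sys
from h import *
from cell import manip, vision
s=manip.observe();print(s["t"],s["ee_pos"],s["orientation"])
c=vision.camera("wrist"); cv2.imwrite(f"pics/{sys.argv[1]}.png",c["pixels"]); np.savez(sys.argv[1]+".npz",**c)
P,ok=cloud(c); b=blue(c)&ok; z=P[...,2]
m=(b&(z>.034)&(z<.054)).astype(np.uint8)
n,l,st,ce=cv2.connectedComponentsWithStats(m,connectivity=8)
for i in range(1,n):
    if st[i,4]>300:
        q=P[l==i]; print(st[i,4],ce[i].round(),rect(q),np.percentile(q[:,2],[5,50,95]).round(4))
E
python3 w.py w6
```

```text
12.4333 [ 0.49125369 -0.14684783  0.16207107] [2.22027527e+00 2.21758293e+00 1.46270978e-03]
1715 [313.  80.] [490.  -53.5  83.7  65.4  89.9] [0.0363 0.0436 0.045 ]
1380 [315. 318.] [ 498.  -280.8   73.3   65.1  -71. ] [0.0351 0.0424 0.0446]
```

View pics/w6.png

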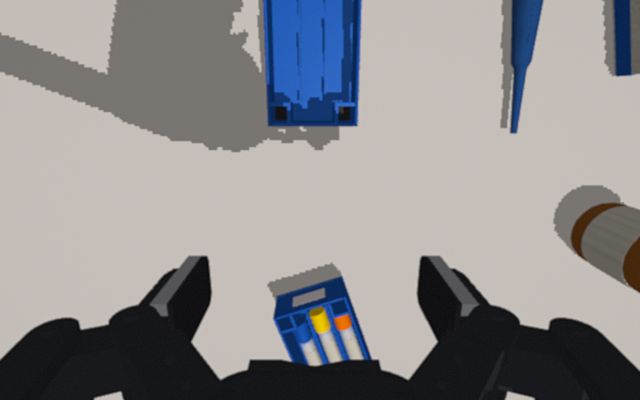

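The upper tray lies flat, open side up, its end edge at v≈126 and y≈-95 mm. The lower tray shows at (320,320). I'll move to get a good view of the whole lower tray.

Emit:
send_rows --motion '[[[0,-25,10,0.05],[3,-25,10,0.1],[3,-25,10,0.1],[3,-25,10,0.073],[3,-25,0,0],[0,-25,0,0],[0,-25,0,0],[0,-25,0,0],[0,0,0,0],[0,0,0,0]]]'

```text
t: 13.32
ee_pos: [0.5021, -0.344, 0.1997]
orientation: [-1.837, -2.547, -0.0]
wrist_force: [-0.1, -0.7, 0.7]
opening: 0.0854
grasp_force: 0.0
```

```bash
python3 w.py w7
python3 - <<'E'
from h import *
c=dict(np.load("w7.npz")); P,ok=cloud(c); z=P[...,2]
m=ok&(z>.041)&(z<.050)&(P[...,1]<-.2)&(P[...,0]<.6)&(P[...,0]>.42)
m&=blue(c,(100,80,20))
q=P[m]; print(m.sum(),rect(q)); v,u=np.nonzero(m); print(u.min(),u.max(),v.min(),v.max())
E
```

```text
13.3167 [ 0.50210714 -0.34404049  0.1996656 ] [-1.83655428e+00 -2.54725758e+00 -4.99924099e-04]
2287 [337. 156.] [ 510.5 -318.5  149.    65.3  -71.1] [0.0354 0.0435 0.045 ]
1818 [ 510.2 -318.3  149.6   65.8  -71.1]
293 374 65 238
```

View pics/w7.png

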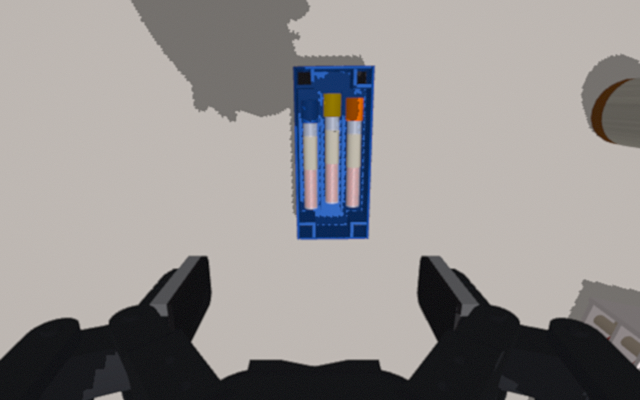

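The whole lower tray is in view, centre (335,152): world (510.3, -318.4) mm, long axis at 108.9°. I'll go back over the upper tray with the same relative view.

Emit:
send_rows --motion '[[[-3,20,0,-0.1],[-3,32,0,-0.1],[-3,32,0,-0.1],[-3,32,0,-0.023],[0,32,0,0],[0,32,0,0],[0,32,0,0],[0,32,0,0],[0,32,0,0],[0,23,0,0]]]'

```text
t: 14.2
ee_pos: [0.4891, -0.0415, 0.2001]
orientation: [-2.219, -2.223, -0.0]
wrist_force: [0.3, 0.3, -0.1]
opening: 0.0852
grasp_force: 0.0
```

Emit:
send_rows --motion '[[[0,0,0,0],[0,0,0,0]]]'

```text
t: 14.37
ee_pos: [0.4896, -0.043, 0.2001]
orientation: [-2.217, -2.225, 0.0]
wrist_force: [-0.6, -0.1, 0.2]
opening: 0.0855
grasp_force: 0.0
```

```bash
python3 w.py w8
```

```text
14.3667 [ 0.48962539 -0.04296595  0.20012942] [-2.21694656e+00 -2.22516851e+00  2.80620453e-04]
2304 [317. 154.] [490.  -20.8 148.9  65.3  89.9] [0.0352 0.0435 0.045 ]
```

Emit:
send_rows --motion '[[[0.5,11,0,-0.003],[0,11,0,0],[0,0,-30,0],[0,0,-35,0],[0,0,-35,0],[0,0,-35,0],[0,0,-30,0],[0,0,-15,0],[0,0,-8,0],[0,0,0,0]]]'

```text
t: 15.25
ee_pos: [0.4897, -0.0233, 0.0106]
orientation: [-2.224, -2.216, 0.003]
wrist_force: [0.1, -1.3, -0.7]
opening: 0.0854
grasp_force: 0.0
```

Emit:
send_rows --motion '[[[0,0,0,0],[0,0,0,0]]]'

```text
t: 15.42
ee_pos: [0.4919, -0.0233, 0.0132]
orientation: [2.224, 2.217, 0.002]
wrist_force: [0.1, 0.2, 0.6]
opening: 0.0855
grasp_force: 0.0
```

Emit:
send_rows --motion '[[[-1.5,2.5,-1,0],[0,0,0,0],[0,0,0,0]]]'

```text
t: 15.67
ee_pos: [0.4898, -0.0206, 0.0118]
orientation: [2.224, 2.218, 0.001]
wrist_force: [-1.0, 1.0, 0.1]
opening: 0.0852
grasp_force: 0.0
```

Emit:
send_rows --motion '[[[0,0,0,0],[0,0,0,0],[0,0,0,0],[0,0,0,0],[0,0,0,0],[0,0,0,0],[0,0,0,0]]]' --gripper 1

```text
t: 16.25
ee_pos: [0.4897, -0.0207, 0.0117]
orientation: [2.225, 2.218, 0.001]
wrist_force: [-2.3, 0.9, 9.4]
opening: 0.0651
grasp_force: 63.7
```

Emit:
send_rows --motion '[[[0,0,5,0],[0,0,15,0],[0,0,20,0],[0,0,20,0],[0,0,20,0],[0,0,20,0],[0,0,10,0],[0,0,0,0],[0,0,0,0]]]'

```text
t: 17.0
ee_pos: [0.4895, -0.0207, 0.1211]
orientation: [2.224, 2.218, 0.001]
wrist_force: [-0.2, -0.1, -2.3]
opening: 0.0649
grasp_force: 67.1
```

Run:
```python
from h import *
from cell import manip, vision
s=manip.observe();print(s["t"],s["ee_pos"],s["orientation"],s["wrist_force"],s["moment"])
for n in("wrist","scene","side"):
    c=vision.camera(n); P,ok=cloud(c); b=blue(c)&ok; z=P[...,2]; x,y=P[...,0],P[...,1]
    m=b&(abs(x-.49)<.06)&(abs(y+.02)<.1)&(z>.13)&(z<.175); q=P[m]
    if len(q)>5:
        print(n,len(q),rect(q),q.min(0).round(4),q.max(0).round(4))
        for yy in np.arange(-.1,.06,.02):
            k=(q[:,1]>yy)&(q[:,1]<yy+.02)
            if k.sum()>5: print(yy.round(2),np.percentile(q[k,2],[50,95]).round(4),np.percentile(q[k,0],[1,99]).round(4))
```

```text
17.0 [ 0.48947701 -0.02069812  0.12105171] [2.22442105e+00 2.21771617e+00 7.62949425e-04] [-0.19116214 -0.10925845 -2.28048429] [-0.00731354  0.02887899  0.0244994 ]
wrist 15646 [490.8  -7.4 122.3  69.8  89.6] [ 0.4559 -0.0687  0.13  ] [0.5257 0.0537 0.156 ]
-0.08 [0.134  0.1398] [0.4581 0.5196]
-0.06 [0.1427 0.1531] [0.4571 0.5207]
-0.04 [0.1474 0.1538] [0.4564 0.5215]
-0.02 [0.148  0.1539] [0.4564 0.5216]
0.0 [0.1472 0.1538] [0.4569 0.5215]
0.02 [0.1512 0.154 ] [0.4568 0.5215]
0.04 [0.1525 0.1541] [0.4569 0.5214]
scene 511 [501.3 -23.1 150.3  95.1  89. ] [ 0.4536 -0.0986  0.1301] [0.5491 0.0517 0.1714]
-0.1 [0.146  0.1536] [0.4567 0.525 ]
-0.08 [0.1406 0.1522] [0.4562 0.524 ]
-0.06 [0.1411 0.1516] [0.4559 0.5244]
-0.04 [0.1404 0.1549] [0.4543 0.5323]
-0.02 [0.138  0.1568] [0.4573 0.546 ]
0.0 [0.1417 0.1532] [0.4585 0.5249]
0.02 [0.1424 0.1522] [0.4557 0.526 ]
0.04 [0.1454 0.1522] [0.4573 0.524 ]
side 168 [488.5 -55.7  85.2  65.1 -89.7] [ 0.4561 -0.0985  0.13  ] [ 0.5209 -0.013   0.1576]
-0.1 [0.1477 0.1539] [0.4569 0.5174]
-0.08 [0.1498 0.1527] [0.4561 0.5188]
-0.04 [0.1502 0.1536] [0.4562 0.5209]
```

The tray is level and centred in the grip. I'll carry it over the lower tray, turning it 0.332 rad.

Emit:
send_rows --motion '[[[2,-15,0,0.05],[3,-25,0,0.07],[3,-30,0,0.07],[3,-32,0,0.07],[3,-32,0,0.072],[3,-32,0,0],[2,-32,0,0],[2,-32,0,0],[0,-32,0,0],[0,-20,0,0]]]'

```text
t: 17.98
ee_pos: [0.5099, -0.3053, 0.1197]
orientation: [-1.828, -2.554, 0.001]
wrist_force: [-0.4, 0.1, -1.8]
opening: 0.0653
grasp_force: 67.2
```

Emit:
send_rows --motion '[[[0,-15.5,-10,0],[0,0,-10,0],[0,0,0,0],[0,0,0,0]]]'

```text
t: 18.32
ee_pos: [0.5092, -0.3166, 0.0991]
orientation: [-1.825, -2.552, -0.0]
wrist_force: [-0.1, -0.1, -0.8]
opening: 0.0652
grasp_force: 67.2
```

```bash
cat > al.py <<'E'
from h import *
from cell import manip, vision
s=manip.observe(); r=s["orientation"]; r=r*np.sign(-r[0])
print(s["t"],s["ee_pos"].round(4),"yaw",round(2*np.degrees(np.arctan2(-r[1],-r[0]))-90,2),s["wrist_force"].round(1))
for n in("scene","side","wrist"):
    c=vision.camera(n); cv2.imwrite(f"pics/al_{n}.png",cv2.resize(c["pixels"][180:280,150:270] if n=="scene" else c["pixels"][250:400,230:390],None,fx=5 if n=="scene" else 4,fy=5 if n=="scene" else 4))
    P,ok=cloud(c); b=blue(c)&ok; z=P[...,2]; x,y=P[...,0],P[...,1]
    zu=s["ee_pos"][2]+.0325
    for nm,lo,hi in(("up",zu-.036,zu+.004),("low",.012,.046)):
        q=P[b&(abs(x-.51)<.08)&(abs(y+.318)<.11)&(z>lo)&(z<hi)]
        if len(q)<20: continue
        a=np.radians(108.9); e=np.array([np.cos(a),np.sin(a)]); f=np.array([-e[1],e[0]])
        d=(q[:,:2]-[.5103,-.3184])*1000
        print(n,nm,len(q),"long",np.percentile(d@e,[1,99]).round(1),"short",np.percentile(d@f,[1,99]).round(1),"zmax",np.percentile(q[:,2],98).round(4))
E
python3 al.py
```

```text
18.3167 [ 0.5092 -0.3166  0.0991] yaw 18.85 [-0.1 -0.1 -0.8]
scene up 999 long [-74.9  72.5] short [-35.9  33.9] zmax 0.1316
scene low 550 long [-76.7  70.6] short [-36.5  32.5] zmax 0.0444
side up 1161 long [-73.6  74.6] short [-31.7  32.7] zmax 0.1333
side low 258 long [-75.7  32.3] short [-31.4  32.7] zmax 0.0449
wrist up 52360 long [-49.1  75.2] short [-32.2  31.6] zmax 0.1334
```

Emit:
send_rows --motion '[[[1,-1.8,-10,0],[0,0,-10,0],[0,0,-10,0],[0,0,-6,0],[0,0,0,0],[0,0,0,0],[0,0,0,0]]]'

```text
t: 19.05
ee_pos: [0.5116, -0.3201, 0.0651]
orientation: [1.828, 2.555, -0.0]
wrist_force: [-0.1, 0.0, -1.5]
opening: 0.0648
grasp_force: 67.2
```

```bash
python3 al.py
```

```text
19.05 [ 0.5116 -0.3201  0.0651] yaw 18.85 [-0.1  0.  -1.5]
scene up 936 long [-79.1  68.9] short [-36.2  32.6] zmax 0.0979
scene low 395 long [-76.7  69.9] short [-36.4 -16. ] zmax 0.0446
side up 1111 long [-77.6  70.5] short [-32.2  32.2] zmax 0.0989
side low 156 long [-75.9   8. ] short [-31.1  32.7] zmax 0.0455
wrist up 52398 long [-52.7  71.7] short [-32.5  31.3] zmax 0.0982
```

View pics/al_side.png

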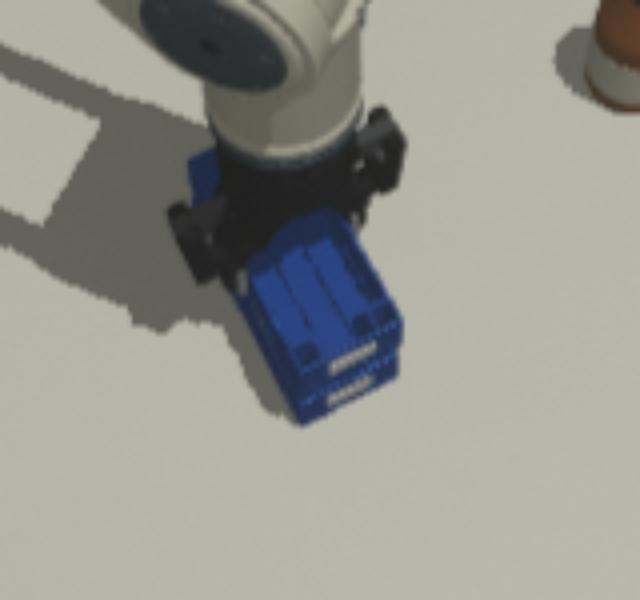

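The upper tray hovers squarely over the lower one, but about 2 mm too far along the long axis. I'll trim that.

Emit:
send_rows --motion '[[[-1.2,1.8,0,0],[0,0,0,0],[0,0,0,0],[0,0,0,0]]]'

```text
t: 19.53
ee_pos: [0.5103, -0.3182, 0.0652]
orientation: [1.828, 2.555, 0.0]
wrist_force: [0.0, 0.7, -1.8]
opening: 0.0649
grasp_force: 67.2
```

```bash
python3 al.py
```

```text
19.5333 [ 0.5103 -0.3182  0.0652] yaw 18.85 [ 0.   0.7 -1.8]
scene up 952 long [-77.  71.] short [-35.7  33.8] zmax 0.098
scene low 404 long [-77.   70.2] short [-36.4  11.5] zmax 0.0449
side up 1095 long [-75.3  72.9] short [-31.5  33. ] zmax 0.0986
side low 167 long [-75.8  31.1] short [-31.7  32.8] zmax 0.0453
wrist up 52384 long [-50.4  74. ] short [-31.7  32. ] zmax 0.0979
```

Emit:
send_rows --motion '[[[0,0,-4,0],[0,0,-3,0],[0,0,-2,0],[0,0,-2,0],[0,0,0,0],[0,0,0,0]]]'

```text
t: 20.18
ee_pos: [0.5101, -0.3181, 0.0538]
orientation: [-1.827, -2.555, 0.0]
wrist_force: [0.5, -0.3, -2.1]
opening: 0.0654
grasp_force: 67.2
```

Lugs entering with no contact force; continuing.

Emit:
send_rows --motion '[[[0,0,-1.5,0],[0,0,-1.5,0],[0,0,-1,0],[0,0,-1,0],[0,0,0,0],[0,0,0,0]]]'

```text
t: 20.68
ee_pos: [0.5102, -0.3182, 0.049]
orientation: [-1.828, -2.555, -0.0]
wrist_force: [-0.5, 1.1, -1.5]
opening: 0.0653
grasp_force: 67.2
```

Emit:
send_rows --motion '[[[0,0,-0.7,0],[0,0,-0.7,0],[0,0,0,0],[0,0,0,0]]]'

```text
t: 21.02
ee_pos: [0.5103, -0.3182, 0.0478]
orientation: [1.828, 2.555, 0.0]
wrist_force: [-1.1, -0.7, -0.2]
opening: 0.0647
grasp_force: 67.6
```

```bash
python3 al.py
```

```text
21.0167 [ 0.5103 -0.3182  0.0478] yaw 18.85 [-1.1 -0.7 -0.2]
scene up 958 long [-76.6  71. ] short [-36.5  33.5] zmax 0.0806
scene low 463 long [-75.3  70.4] short [-36.6  31. ] zmax 0.0459
side up 1059 long [-75.3  72.9] short [-31.5  32.9] zmax 0.0813
side low 276 long [-75.8  22.1] short [-30.1  32.6] zmax 0.046
wrist up 52426 long [-50.5  74. ] short [-31.8  32. ] zmax 0.0806
wrist low 1127 long [-52.1  71.7] short [-30.3  31. ] zmax 0.046
```

Contact is starting (force -2 to -0.2 N) and the rim is at 80.6, where 80 means home. I'll press a little more to confirm the seat.

Emit:
send_rows --motion '[[[0,0,-0.6,0],[0,0,-0.5,0],[0,0,0,0],[0,0,0,0]]]'

```text
t: 21.5
ee_pos: [0.5104, -0.3183, 0.0477]
orientation: [1.827, 2.555, -0.0]
wrist_force: [-3.4, 2.5, 12.7]
opening: 0.0651
grasp_force: 69.3
```

Firm stop exactly at the home height. I'll ease off, release, and rise straight up.

Emit:
send_rows --motion '[[[0,0,0.7,0],[0,0,0,0]]]'

```text
t: 21.67
ee_pos: [0.5104, -0.3183, 0.0478]
orientation: [1.827, 2.555, 0.0]
wrist_force: [-2.6, 0.9, 8.0]
opening: 0.0658
grasp_force: 68.1
```

Emit:
send_rows --motion '[[[0,0,0,0],[0,0,0,0],[0,0,0,0],[0,0,0,0],[0,0,0,0],[0,0,0,0]]]' --gripper -1

```text
t: 22.17
ee_pos: [0.5102, -0.3182, 0.0471]
orientation: [-1.828, -2.555, -0.0]
wrist_force: [-0.2, 0.2, 0.3]
opening: 0.0853
grasp_force: 0.0
```

Emit:
send_rows --motion '[[[0,0,8,0],[0,0,20,0],[0,0,25,0],[0,0,25,0],[0,0,25,0],[0,0,25,0],[0,-10,20,0],[0,-10,10,0],[0,0,0,0],[0,0,0,0]]]'

```text
t: 23.0
ee_pos: [0.5101, -0.3386, 0.2052]
orientation: [1.829, 2.554, 0.0]
wrist_force: [-0.4, -0.2, -1.0]
opening: 0.0855
grasp_force: 0.0
```

Run:
```python
from h import *
from cell import manip, vision
a=np.radians(108.9); e=np.array([np.cos(a),np.sin(a)]); f=np.array([-e[1],e[0]])
print(manip.observe()["ee_pos"])
for n in("wrist","scene","side"):
    c=vision.camera(n); P,ok=cloud(c); b=blue(c)&ok; z=P[...,2]
    if n=="side": cv2.imwrite("pics/end.png",cv2.resize(c["pixels"][80:380,200:440],None,fx=2.4,fy=2))
    near=b&(abs(P[...,0]-.51)<.09)&(abs(P[...,1]+.318)<.12)
    q=P[near&(z>.074)&(z<.09)]; print(n,len(q),rect(q))
    d=(q[:,:2]-[.5103,-.3184])*1000
    for s in(1,-1):
        for t in(1,-1):
            k=(s*(d@e)>50)&(t*(d@f)>20)
            if k.any(): print("  corner",s,t,np.percentile(q[k,2],[50,95]).round(4),end="")
    print()
    q=P[near&(z>.01)&(z<.042)]; d=(q[:,:2]-[.5103,-.3184])*1000
    print("  low",np.percentile(d@e,[1,99]).round(1),np.percentile(d@f,[1,99]).round(1))
```

```text
[ 0.51008938 -0.33861708  0.20516715]
wrist 2386 [ 510.2 -318.6  149.8   65.3  -71. ]
  corner 1 1 [0.0799 0.0814]  corner 1 -1 [0.0798 0.0811]  corner -1 1 [0.0795 0.0807]  corner -1 -1 [0.0793 0.0808]Traceback (most recent call last):
  File "<stdin>", line 17, in <module>
    return _quantile_unchecked(
        a, q, axis, out, overwrite_input, method, keepdims, weights)
    return _ureduce(a,
                    func=_quantile_ureduce_func,
    ...<5 lines>...
                    overwrite_input=overwrite_input,
                    method=method)
    r = func(a, **kwargs)
    result = _quantile(arr,
                       quantiles=q,
    ...<2 lines>...
                       out=out,
                       weights=wgt)
    slices_having_nans = np.isnan(arr[-1, ...])
                                  ~~~^^^^^^^^^
IndexError: index -1 is out of bounds for axis 0 with size 0
```

All four rim corners are at 80 mm, level and aligned with the lower tray's earlier pose, and the gripper is clear. The tray is home, so I'll hand in.

```bash
python3 -c "
from cell import ticket; print(ticket.sign_off())"
```

```text
the job is handed in; nothing more can be done
None
```

The blue tray is stacked open side up on the lower tray with its lugs home: all four rim corners measured within 1 mm of the 80 mm home height. It was let down in the grip and the job handed in at about 23 s; I took no last picture of the rest of the scene.

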